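Clip the lid onto the fastener case

TASK

Close the pine fastener case that is screwed to the bench: hold its lid tilted, slip the lid's tongue under the wooden lip at the end of the case away from the spring catch, then lower the lid and press its other end down until the sprung steel catch gives way and snaps back over it, leaving it flat and fully home. Let go of it at the end, and do not shift or knock over the glue bottle, the hammer or the offcut.

Things in the scene. Friction and masses are not known exactly. Their poses are not given: they have to be found in the camera images.
- box: open-topped pine case, 200 x 130 mm, fixed to the bench. Origin: on its underside, midway in y, below where the middle of the seated lid comes; z up, x from the groove end (x -107 mm) to the catch end (x 93 mm). Side walls |y| 53 to 65 mm, tops at z 56 mm. Catch-end wall x 77 to 93 mm: 60 mm high, with a 48 mm wide gap (48 mm high) for the catch
- seat (a point): where the seated lid's origin belongs: case x 0, y 0, z 48 mm, the level of the ledges inside the side walls (|y| 43 to 53 mm) that carry the lid. Its axes are the case's; the seated lid's x axis lies along the case's x, with 2 mm play either way in x, 3 mm in y
- groove (a point): middle of the groove's mouth: case x -83, y 0, z 52.5 mm. The tongue enters towards case -x. The groove is 9 mm high and 10 mm deep (end wall at x -93 mm) and runs from side wall to side wall. Its roof is a darker wooden lip, x -93 to -83 mm, z 57 to 66 mm; its floor, z 48 mm, is a solid shelf reaching from x -93 to -60 mm
- catch (a joint): outward travel (case +x) of the steel spring catch, 40 mm wide, red thumb pad behind; m, 0 at rest, stop at 0.010. Held at 0 by 1.4 N, plus 350 N/m. The lid must push it about 4 to 8 mm out, which takes some 5 to 15 N down on the lid's free end, depending on friction. It springs back to 0 when the lid is fully down
- catch_nose (a point): lower edge of the catch's nose, mid-width; at rest at case x 69, y 0, z 63.2 mm: it overhangs the seated lid's end by 6 mm, 1.2 mm above its top (z 62 mm). From z 66 mm a steep ramp rises to z 78 mm at x 75 mm, near the catch's top (79 mm). With its tongue home, a tilted lid meets the ramp at about 9 degrees of tilt
- lid: loose pine lid board, about 0.26 kg, 150 x 100 x 14 mm, lying right way up on the bench. Origin: centre of the board's underside (tongue not counted), z up, x away from the tongue. Grip rib across the middle of its top: 20 mm thick (x -10 to 10 mm), 80 mm long in y, z 14 to 44 mm. The tongue enters the groove well with the +x end raised 10 to 20 degrees
- tongue (a point): middle of the tongue's lower end edge: lid x -91, y 0, z 0 mm. The tongue, at the lid's -x end, is 16 mm long, 84 mm wide, 6 mm thick, flush with the underside (x -91 to -75 mm, z 0 to 6 mm). Home, this point is at about case x -91, z 48 mm
- glue: bystander: white glue bottle, 56 mm across, 150 mm high, standing; origin at the centre of its underside
- hammer: bystander: hammer about 200 mm long, lying flat; origin near its middle
- offcut: bystander: pine offcut 50 x 90 x 30 mm; origin at the centre of its underside
There are look-alikes about, which are no part of the job. Leave any green or orange look-alike of the lid alone.

How it is judged:
On the way, in this order (a step that is already met when the one before it is completed fails the run):
1. the tongue is in the groove under the lip while the lid is tilted (over 6 degrees) (x of tongue in the frame of box below -0.0865 m and z of tongue in the frame of box between 0.044 and 0.056 m and y of tongue in the frame of box between -0.008 and 0.008 m and angle between the z axis of lid and the z axis of box, either way round above 0.105 rad), for 0.1 s.
2. with the tongue in the groove, the lid is going down (under 5 degrees) and its edge pushes the catch out by over 2.5 mm (x of tongue in the frame of box below -0.0865 m and z of tongue in the frame of box between 0.044 and 0.056 m and y of tongue in the frame of box between -0.008 and 0.008 m and angle between the z axis of lid and the z axis of box, either way round below 0.087 rad and value of joint catch above 0.0025 m).
At the end, for the whole second after the job is handed in: the lid lies flat (within 1.7 degrees) on the case's ledges (height within 2.5 mm), in place within 5 mm lengthwise and 6 mm sideways, its tongue under the lip, the catch sprung back over its end (within 1.5 mm of rest), still (x of lid in the frame of box between -0.005 and 0.005 m and y of lid in the frame of box between -0.006 and 0.006 m and z of lid in the frame of box between 0.0455 and 0.0505 m and angle between the z axis of lid and the z axis of box, either way round below 0.03 rad and x of tongue in the frame of box below -0.0865 m and z of tongue in the frame of box between 0.044 and 0.056 m and y of tongue in the frame of box between -0.008 and 0.008 m and value of joint catch below 0.0015 m and linear speed of lid below 0.02 m/s); the robot touches nothing.
It fails at once if the glue was shifted by more than 30 mm or knocked over (distance of glue from where it was at the start of the episode above 0.03 m or angle between glue's own z axis and vertical above 0.5 rad).
It fails at once if the hammer was shifted by more than 30 mm or knocked over (distance of hammer from where it was at the start of the episode above 0.03 m).
It fails at once if the offcut was shifted by more than 30 mm or knocked over (distance of offcut from where it was at the start of the episode above 0.03 m).
It also fails if it takes over 58 s, if anything falls off the work surface, if the arm or the gripper's body presses on something with over 40 N, if the wrist force passes 120 N, or if a joint passes its speed limit or range.

ROBOT

A 6-joint arm with a two-finger parallel gripper is mounted at the origin on the work surface. World frame = base frame: x ahead of the robot, y to its left, z up, the work surface at z = 0. Lengths are in m, angles in rad, forces in N, time in s.
With the tool pointing down it reaches from about 0.35 to 0.775 m from the base axis. Payload 5.5 kg.
Tool frame: the origin (TCP) lies midway between the tips of the shut fingers; the grasp point (between the pads) lies 19 mm behind it; x points along the fingers, y is the direction in which the jaws open and shut, and the axes are right-handed (so a half turn about x gives the same grasp; the last joint's range is limited). The gripper opens to 85 mm and grips with 20 to 120 N. Pads are 22 mm wide; open, the fingers measure 114 mm over their backs; the gripper's body (76 mm by 85 mm) begins 54 mm behind the grasp point. The pads swing forward as they close: fully open they stand 13 mm farther back than shut.
Start: joints at [-1.331, 0.313, 0.046, 1.304, 0, 1.431], TCP at [0.213, -0.534, 0.231] pointing down, gripper open.
Joint ranges: [-2.76, 2.76], [-0.86, 1.69], [-1.03, 1.26], [-2.2, 2.34], [-1.47, 1.5], [-3.14, 3.14]. Speed limits (rad/s): [2.57, 2.57, 3.14, 3.14, 3.14, 3.14].

INTERFACE

Orientations are given as a unit quaternion [w, x, y, z].
In Python, from workcell import env, optics, order, models gives the robot as it stands. The module is installed in compiled form; this text tells all that it offers.
- The arm moves only by the tool servo_tool, never from a script. Its argument "moves" is a list of rows, each a list of 5 numbers: the shift along the tool's x, y, z in cm, then the turn about the tool's x in rad, then the closure, from -1 (fully open) to 1 (shut). A call has exactly 10 rows; each row shifts and turns the commanded pose from where the row before left it, along the tool's axes as they then stand; what a row does not reach is not made up. A row lasts 1/8 s, in which the tool goes at most 62.5 mm and 10.7 degrees, less where a joint would pass 70% of its speed; a pose out of reach is approached as far as the arm can. A call is refused whole if a number of a shift passes 6.25 or a number of a turn 0.188, either way. A call with a gripper value outside its range is refused whole. The fingers move at their own pace and stop on an object; "grip_force" is the grip in N (left out, the last holds). Time passes only in rows, so rows that do not move let the fingers close, or fill a call up. It gives the time, the measured TCP pose, the force and the opening at its end, in the units of the state.
- env.get_state(): the state, without advancing time (a new reading comes with each control period).
- optics.read_camera(name): name is "side" or "top"; returns a dict with "pixels" (400x640x3 uint8, blue, green, red), "vertical_fov" (degrees; the focal length in pixels is half the picture's height over the tangent of half this angle, whatever the lens; pixels are square), "cx", "cy" (the principal point, pixels), "k1" (the pictures are not rectified: a ray, as slopes to the right and down, at radius r is drawn at 1 + k1 r^2 times it, then the intrinsics apply), "extrinsics" (4x4, takes a point from world to camera coordinates). Camera axes: x right, y up, looking along -z (the intrinsics and any distortion apply to the point x, -y, -z); pixel columns grow to the right and rows downward; lengths in m; the calibration is good to about 2 mm. A picture is of the moment at which its call begins. There is no depth.
- order.hand_in(): hands the job in, once; it reports no verdict.
Trained networks look in a picture, given as the dict that the camera call returned (one of the last four; its "shot" number tells which), for a name from the list of things; names that differ only in an ending like _2 or _b are one class to them, and where a whole thing is asked for, a point or a joint stands for the part that bears it (a point fixed in the world has none). Each returns a list of dicts, best first, with "conf" (0 to 1); they miss things now and then, are a little off and sometimes report something else, mostly with a low value. They report only what shows in the picture. A call takes as long as a camera call. They do not tell look-alikes from the thing itself.
- models.outline_of(name, picture): "pixels" (400x640 bool, what is visible of it) and "location" ([column, row] in pixels, amid what is visible of it).
- models.pinpoint(name, picture): "location" ([column, row] in pixels: a listed point, or the origin of a listed thing).
The state is a dict: "clock": time; "joint_pos": joint angles; "qvel": joint speeds; "tau": joint torques, N m; "tcp_pos": TCP position; "orientation": TCP orientation; "wrist_force": force on the tool from outside, world axes, zero at the start; "ft_torque": the same for the moment, N m; "finger_gap": finger opening in m.
Only numpy, scipy, OpenCV 4.12 (cv2) and the standard library are available. Lean on these libraries where they do the work, as an engineer would, in place of code of your own. Each camera call takes 0.05 s, during which the arm holds its last target.

## Working session

There is one attempt and no reset: what is moved stays moved. The work goes in short steps, Python scripts to look and compute and a tool call to move; the robot and the scene stay as the last step left them, time stands still between calls to the robot, and variables do not carry over. Pictures are saved under pics/ and viewed, and the job is handed in when it is done.

Besides the shell and the picture viewer there is one more tool, called after "Call:" as a command line: name --pt "numbers of a row" for each row, then --argument value for the rest. servo_tool: Moves the arm, as the interface text tells. Its arguments: {"type":"object","properties":{"moves":{"type":"array"},"grip_force":{"type":"number"}},"required":["moves"]}

```bash
mkdir -p pics; cat > h.py <<'E'
import numpy as np, cv2
from workcell import env, optics, order, models
def snap(n,fn=None):
    p=optics.read_camera(n)
    if fn: cv2.imwrite('pics/'+fn,p['pixels'])
    return p
def K(p):
    f=200/np.tan(np.radians(p['vertical_fov'])/2); return f
def proj(p,X):
    X=np.atleast_2d(X); E=np.array(p['extrinsics']); c=(E[:3,:3]@X.T).T+E[:3,3]
    a=c[:,0]/-c[:,2]; b=-c[:,1]/-c[:,2]; s=1+p['k1']*(a*a+b*b); f=K(p)
    return np.c_[p['cx']+f*a*s,p['cy']+f*b*s]
def ray(p,uv):
    f=K(p); d=np.array([(uv[0]-p['cx'])/f,(uv[1]-p['cy'])/f]); u=d.copy()
    for _ in range(30): u=d/(1+p['k1']*(u@u))
    E=np.array(p['extrinsics']); R=E[:3,:3]
    return -R.T@E[:3,3], R.T@np.array([u[0],-u[1],-1])
def atz(p,uv,z):
    o,d=ray(p,uv); return o+d*(z-o[2])/d[2]
E
python3 - <<'E'
from h import *
for n in('top','side'):
    p=snap(n,n+'0.png'); print(n,p['vertical_fov'],p['cx'],p['cy'],p['k1'],p['shot']); print(np.round(p['extrinsics'],4))
    for t in ('lid','tongue','box','seat','groove','catch_nose','glue','hammer','offcut'):
        print(t,[(np.round(r['location'],1),round(r['conf'],2)) for r in models.pinpoint(t,p)])
print(env.get_state())
E
```

```text
top 42.6062327786695 324.4699636961545 207.14679473178649 0.016595665425150057 1
[[-2.7400e-02 -9.9960e-01 -7.0000e-04 -4.7100e-02]
 [ 9.9600e-01 -2.7400e-02  8.5200e-02 -6.0450e-01]
 [-8.5200e-02  1.7000e-03  9.9640e-01 -1.1144e+00]
 [ 0.0000e+00  0.0000e+00  0.0000e+00  1.0000e+00]]
lid [(array([477.6, 151.8]), 0.87), (array([401.2, 227.5]), 0.78), (array([377.1, 137. ]), 0.63)]
tongue [(array([440.8, 130. ]), 0.91), (array([386.2, 264.6]), 0.86), (array([358.1,  98. ]), 0.68)]
box [(array([184.8, 233.8]), 0.69)]
seat [(array([177.7, 234.7]), 0.67)]
groove [(array([172.3, 272.6]), 0.66)]
catch_nose [(array([181.8, 202.8]), 0.79)]
glue [(array([297.4, 221.2]), 0.69)]
hammer [(array([296.7, 154.9]), 0.55)]
offcut [(array([300.7, 274.4]), 0.83)]
side 56.12412211267763 314.2324990802945 196.57027334131368 -0.049323475082141674 2
[[-0.9723 -0.2335 -0.0128  0.571 ]
 [ 0.1538 -0.6797  0.7172 -0.1946]
 [-0.1762  0.6953  0.6968 -0.8475]
 [ 0.      0.      0.      1.    ]]
lid [(array([271.4, 183.5]), 0.61), (array([304.5, 138.6]), 0.6), (array([259.6, 228.7]), 0.42)]
tongue [(array([281.1, 
[... 366 characters left out ...]
.4]), 0.57)]
{'clock': 1.0, 'joint_pos': array([-1.33058714e+00,  3.13163929e-01,  4.60894630e-02,  1.30359764e+00,
       -1.77173626e-06,  1.43117784e+00]), 'qvel': array([-7.38628000e-04,  7.68830937e-04, -1.52209622e-03,  1.61960960e-03,
        1.50902123e-03,  8.05923569e-05]), 'tau': array([ 9.08050042e-04, -4.80472183e+01,  2.98819399e+01,  3.01950422e-04,
       -9.13717145e-05, -1.31973485e-05]), 'tcp_pos': array([ 0.21317673, -0.53406252,  0.23133941]), 'orientation': array([ 0.13352747,  0.69439494,  0.13343968, -0.69439177]), 'wrist_force': array([-0.34911825, -0.09987855,  0.29964653]), 'ft_torque': array([0.03297571, 0.10790571, 0.00833677]), 'finger_gap': 0.08568144128464052}
```

```bash
ls pics
```

```text
side0.png
top0.png
```

View pics/top0.png

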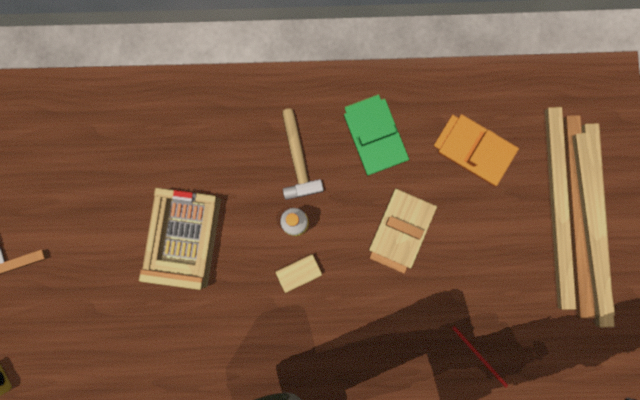

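View pics/side0.png

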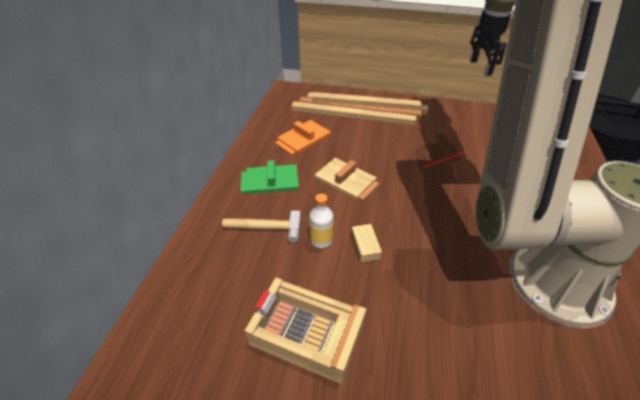

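Candidates for the lid in the top picture: pine at (403,229), green at (377,137) and orange at (477,152). The pine board fits: it's uncoloured, with its tongue at (388,264). The hammer is at (300,155), the glue at (294,222) and the offcut at (300,273). The case is at (180,238) with its red catch pad at (183,195). I'll confirm in enlarged crops.

```bash
python3 - <<'E'
import cv2,numpy as np
t=cv2.imread('pics/top0.png'); s=cv2.imread('pics/side0.png')
def crop(im,x,y,w,h,k): return cv2.resize(im[y:y+h,x:x+w],None,fx=k,fy=k,interpolation=cv2.INTER_CUBIC)
a=crop(t,355,175,90,110,5);b=crop(t,130,180,70+20,110,5)
cv2.imwrite('pics/c1.png',cv2.resize(np.hstack([a,b]),(800,490)))
E
```

```text
(no output)
```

View pics/c1.png

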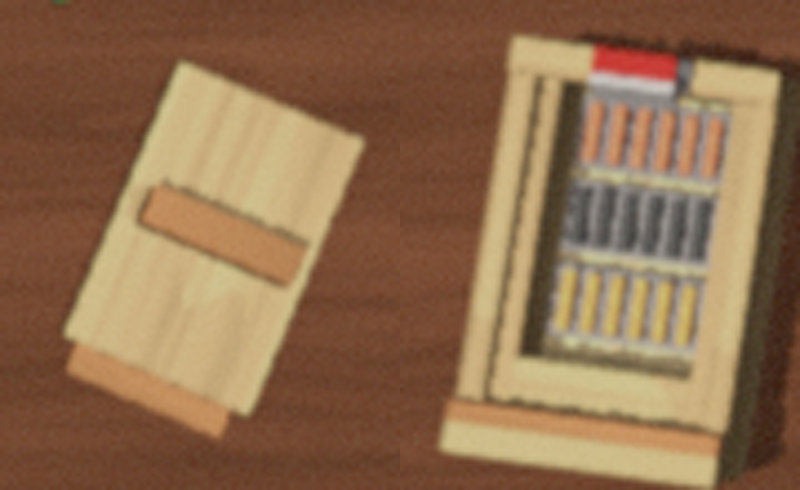

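```bash
cat >> h.py <<'E'
from scipy.optimize import least_squares
def T(pose,P,z0=0):
    x,y,a=pose[:3]; P=np.atleast_2d(P)/1000.; c,s=np.cos(a),np.sin(a)
    return np.c_[x+c*P[:,0]-s*P[:,1],y+s*P[:,0]+c*P[:,1],z0+P[:,2]]
def fit(obs,x0):
    # obs: list of (p, model Nx3 mm, uv Nx2)
    f=lambda q: np.concatenate([(proj(p,T(q,M))-uv).ravel() for p,M,uv in obs])
    r=least_squares(f,x0,loss='soft_l1'); return r.x,f(r.x)
E
python3 - <<'E'
from h import *
import pickle
t=snap('top');s=snap('side')
pickle.dump((t,s),open('shots.pkl','wb'))
k=800/900*5
c1=lambda L,o:np.array(L)/k+o
LM=np.array([[75,50,14],[75,-50,14],[-75,-50,14],[-75,50,14],[-91,42,6],[-91,-42,6]])
Lu=c1([(182,62),(365,140),(250,415),(66,337),(66,374),(222,438)],[355,175])
q,r=fit([(t,LM,Lu)],[.6,-.15,0]);print('lid',q,np.round(r.reshape(-1,2),1))
BM=np.array([[93,65,60],[93,-65,60],[-83,65,66],[-83,-65,66],[-93,65,66],[-93,-65,66]])
Bu=c1([(113,37),(380,72),(47,402),(322,435),(43,420),(320,455)],[130,180])
b,r=fit([(t,BM,Bu)],[.6,.2,0]);print('box',b,np.round(r.reshape(-1,2),1))
np.save('poses.npy',[q,b])
def wire(im,p,pts,col):
    uv=proj(p,pts); 
    for a in range(len(uv)): cv2.line(im,tuple(np.round(uv[a]*8).astype(int)),tuple(np.round(uv[(a+1)%len(uv)]*8).astype(int)),col,1,cv2.LINE_AA,3)
def big(p,x,y,w,h,kk):
    im=cv2.resize(p['pixels'][y:y+h,x:x+w],None,fx=kk,fy=kk,interpolation=cv2.INTER_CUBIC)
    def w2(pts,col):
        uv=((proj(p,pts)-[x,y]+.5)*kk-.5)
        cv2.polylines(im,[np.round(uv*8).astype(int)],True,col,1,cv2.LINE_AA,3)
    def R(x0,x1,y,z): return [[x0,y,z],[x1,y,z],[x1,-y,z],[x0,-y,z]]
    w2(T(q,R(-75,75,50,14)),(255,0,0)); w2(T(q,R(-91,-75,42,0)),(255,0,0)); w2(T(q,R(-10,10,40,44)),(255,0,255))
    w2(T(b,R(-107,93,65,0)),(255,0,0)); w2(T(b,R(-83,93,65,56)),(255,0,255)); w2(T(b,R(-93,-83,65,66)),(255,255,0)); w2(T(b,R(77,93,65,60)),(0,255,0))
    return im
cv2.imwrite('pics/ov_t.png',np.hstack([big(t,355,175,90,110,4.4),big(t,130,180,90,110,4.4)]))
cv2.imwrite('pics/ov_s.png',np.hstack([big(s,305,145,80,65,5)[:325],np.zeros((325,1,3),np.uint8),cv2.resize(big(s,235,270,140,115,4),None,fx=325/460,fy=325/460)]))
E
```

```text
lid [ 0.55097615 -0.23910844 -0.43263791] [[-0.2  0.3]
 [-0.2  0.2]
 [ 0.2  0.1]
 [ 0.1 -0.2]
 [ 0.3 -0.5]
 [-0.1  0. ]]
box [ 0.54856978  0.25064117 -0.15815601] [[ 0.   0.1]
 [-0.4  0. ]
 [ 0.7 -0.5]
 [-0.4  0. ]
 [ 0.8  0.1]
 [-0.6  0.2]]
```

View pics/ov_t.png

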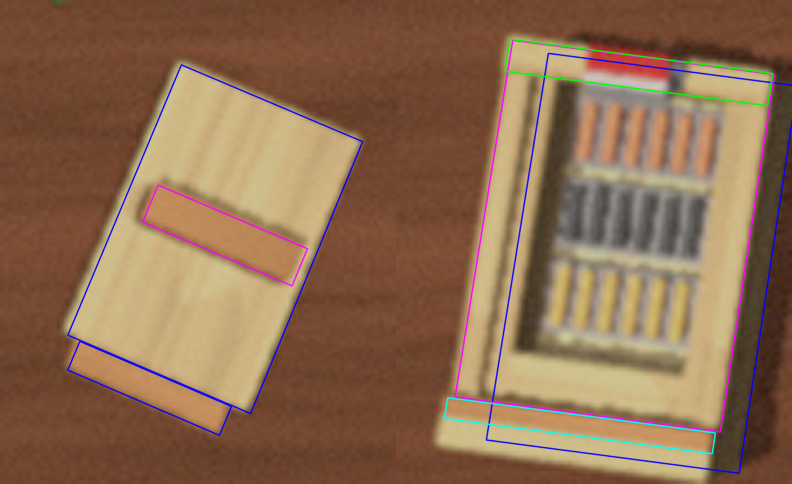

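View pics/ov_s.png

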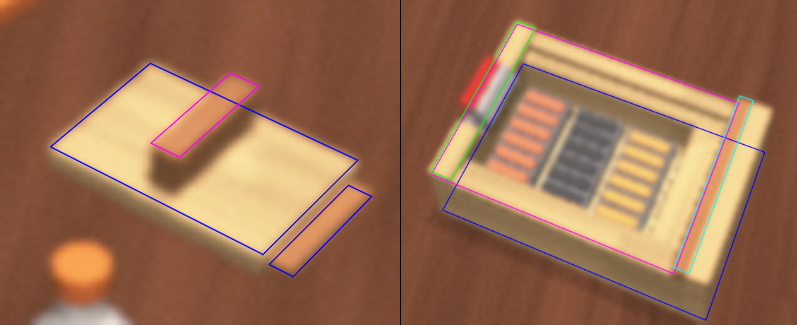

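The pine lid is confirmed, and both fits overlay well in both views: lid at (0.551,-0.239) with yaw -0.433, case at (0.549,0.251) with yaw -0.158. The tool can only yaw, so the plan is:
- Grip the rib by its ends (jaws along lid y, 80 mm), so the lid can pivot about the jaw axis.
- Tilt it by bearing its +x end on a fixed edge.

```bash
cat >> h.py <<'E'
from scipy.spatial.transform import Rotation as Ro
def st():
    s=env.get_state(); w,x,y,z=s['orientation']; R=Ro.from_quat([x,y,z,w]).as_matrix(); return s,R
def want(p,ya=None):
    """shift in tool cm to world p ; ya=desired world angle of tool y (mod pi)"""
    s,R=st(); d=R.T@(np.array(p)-s['tcp_pos'])*100
    print('t %.2f tcp'%s['clock'],np.round(s['tcp_pos'],4),'gap %.4f'%s['finger_gap'],'F',np.round(s['wrist_force'],1),'M',np.round(s['ft_torque'],2))
    a=np.arctan2(R[1,1],R[0,1]); print('tool x',np.round(R[:,0],3),'y ang',round(a,3)); print('shift cm',np.round(d,2))
    if ya is not None:
        e=(ya-a+np.pi/2)%np.pi-np.pi/2; print('turn about tool x',round(-e,3),'j6',round(s['joint_pos'][5],2))
        # shifts are in rotated axes if turn done first
        c=Ro.from_rotvec([-e,0,0]).as_matrix(); print('shift cm after turning',np.round(c.T@d,2))
E
python3 - <<'E'
from h import *
q,b=np.load('poses.npy'); want([q[0],q[1],.12],q[2]+np.pi/2)
p=snap('top')
for n,z in(('glue',0),('hammer',0),('offcut',0)):
    print(n,[np.round(atz(p,r['location'],z),3) for r in models.pinpoint(n,p)[:1]])
E
```

```text
t 1.10 tcp [ 0.2131 -0.5341  0.2313] gap 0.0851 F [ 1.3 -0.3 -0.5] M [-0.03  0.04 -0.03]
tool x [ 0. -0. -1.] y ang -1.191
shift cm [ 11.13 -14.88 -42.31]
turn about tool x 0.812 j6 1.43
shift cm after turning [ 11.13 -40.95 -18.3 ]
glue [array([0.574, 0.005, 0.   ])]
hammer [array([ 0.732, -0.005,  0.   ])]
offcut [array([ 0.457, -0.004,  0.   ])]
```

```bash
cat >> h.py <<'E'
def plan(p,dya,n,close,pad=10):
    """suggest n rows to straight-line to p with yaw change dya (world z)"""
    s,R=st(); d=(np.array(p)-s['tcp_pos'])*100/n; out=[]
    for i in range(n):
        t=R.T@d; out.append([float(round(v,2)) for v in t]+[float(round(-dya/n,3)),close]); R=R@Ro.from_rotvec([-dya/n,0,0]).as_matrix()
    while len(out)<pad: out.append([0,0,0,0,close])
    print(out)
E
python3 - <<'E'
from h import *
q,b=np.load('poses.npy'); s,R=st(); g=np.array([q[0],q[1],.16]); p=s['tcp_pos']+(g-s['tcp_pos'])*10/14
plan(p,2.329*10/14,10,-1)
E
```

```text
[[0.51, -1.06, -3.02, -0.166, -1], [0.51, -0.55, -3.16, -0.166, -1], [0.51, -0.02, -3.2, -0.166, -1], [0.51, 0.51, -3.16, -0.166, -1], [0.51, 1.03, -3.03, -0.166, -1], [0.51, 1.52, -2.82, -0.166, -1], [0.51, 1.96, -2.53, -0.166, -1], [0.51, 2.36, -2.17, -0.166, -1], [0.51, 2.68, -1.75, -0.166, -1], [0.51, 2.94, -1.28, -0.166, -1]]
```

Call:
servo_tool --pt "0.5 -1.1 -3.0 -0.166 -1" --pt "0.5 -0.55 -3.2 -0.166 -1" --pt "0.5 0 -3.2 -0.166 -1" --pt "0.5 0.5 -3.2 -0.166 -1" --pt "0.5 1.0 -3.0 -0.166 -1" --pt "0.5 1.5 -2.8 -0.166 -1" --pt "0.5 2.0 -2.5 -0.166 -1" --pt "0.5 2.4 -2.2 -0.166 -1" --pt "0.5 2.7 -1.8 -0.166 -1" --pt "0.5 2.9 -1.3 -0.166 -1"

```text
clock: 2.55
tcp_pos: [0.4556, -0.322, 0.1812]
orientation: [0.604, 0.368, 0.603, -0.369]
wrist_force: [0.3, -1.0, 0.6]
finger_gap: 0.0855
```

```bash
python3 - <<'E'
from h import *
q,b=np.load('poses.npy'); want([q[0],q[1],.1],q[2]+np.pi/2)
s,R=st();a=np.arctan2(R[1,1],R[0,1]);plan([q[0],q[1],.1],1.138-a,6,-1)
E
```

```text
t 2.55 tcp [ 0.4556 -0.322   0.1812] gap 0.0855 F [ 0.3 -1.   0.6] M [0.02 0.03 0.  ]
tool x [ 0. -0. -1.] y ang 0.475
shift cm [ 8.12 12.27 -3.02]
turn about tool x -0.664 j6 0.34
shift cm after turning [ 8.12 11.53  5.18]
[[1.35, 2.05, -0.5, -0.111, -1], [1.35, 2.09, -0.27, -0.111, -1], [1.35, 2.11, -0.04, -0.111, -1], [1.35, 2.1, 0.19, -0.111, -1], [1.35, 2.06, 0.42, -0.111, -1], [1.35, 2.01, 0.65, -0.111, -1], [0, 0, 0, 0, -1], [0, 0, 0, 0, -1], [0, 0, 0, 0, -1], [0, 0, 0, 0, -1]]
```

Call:
servo_tool --pt "1.35 2.05 -0.5 -0.111 -1" --pt "1.35 2.1 -0.27 -0.111 -1" --pt "1.35 2.1 0 -0.111 -1" --pt "1.35 2.1 0.2 -0.111 -1" --pt "1.35 2.05 0.4 -0.111 -1" --pt "1.35 2.0 0.65 -0.111 -1" --pt "0 0 0 0 -1" --pt "0 0 0 0 -1" --pt "0 0 0 0 -1" --pt "0 0 0 0 -1"

```text
clock: 3.8
tcp_pos: [0.5507, -0.2414, 0.1009]
orientation: [0.691, 0.153, 0.69, -0.153]
wrist_force: [-0.7, 0.3, -0.0]
finger_gap: 0.0855
```

```bash
python3 - <<'E'
from h import *
q,b=np.load('poses.npy'); want([q[0],q[1],.02],q[2]+np.pi/2)
t=snap('top','t2.png');s=snap('side','s2.png')
im=np.vstack([cv2.resize(t['pixels'][160:290,330:470],(560,520)),]);im2=cv2.resize(s['pixels'][90:220,270:410],(560,520))
cv2.imwrite('pics/c2.png',cv2.resize(np.hstack([im,im2]),(800,371)))
E
```

```text
t 3.80 tcp [ 0.5507 -0.2414  0.1009] gap 0.0855 F [-0.7  0.3 -0. ] M [-0.02 -0.04 -0.04]
tool x [ 0.001 -0.001 -1.   ] y ang 1.134
shift cm [ 8.09  0.22 -0.08]
turn about tool x -0.004 j6 -0.11
shift cm after turning [ 8.09  0.22 -0.08]
```

View pics/c2.png

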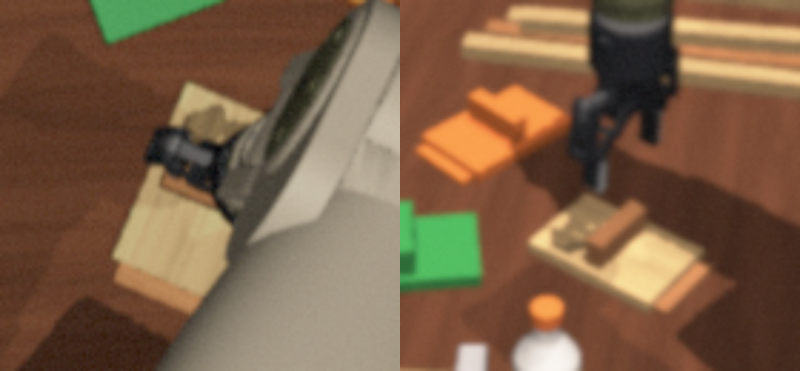

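Fingers straddle the rib ends. Going down in stages, first correcting the 2 mm y error.

Call:
servo_tool --pt "1.5 0.22 -0.08 -0.004 -1" --pt "1.5 0 0 0 -1" --pt "1.5 0 0 0 -1" --pt "1.5 0 0 0 -1" --pt "0 0 0 0 -1" --pt "0 0 0 0 -1" --pt "0 0 0 0 -1" --pt "0 0 0 0 -1" --pt "0 0 0 0 -1" --pt "0 0 0 0 -1"

```text
clock: 5.15
tcp_pos: [0.5511, -0.2384, 0.0405]
orientation: [0.691, 0.151, 0.691, -0.152]
wrist_force: [0.2, 0.6, 0.4]
finger_gap: 0.0851
```

```bash
python3 - <<'E'
from h import *
q,b=np.load('poses.npy'); want([q[0],q[1],.006],q[2]+np.pi/2)
s=snap('side')
cv2.imwrite('pics/c3.png',cv2.resize(s['pixels'][110:210,290:410],(720,600),interpolation=cv2.INTER_CUBIC))
E
```

```text
t 5.15 tcp [ 0.5511 -0.2384  0.0405] gap 0.0851 F [0.2 0.6 0.4] M [-0.08  0.04  0.04]
tool x [ 0. -0. -1.] y ang 1.139
shift cm [ 3.45 -0.07  0.02]
turn about tool x 0.001 j6 -0.11
shift cm after turning [ 3.45 -0.07  0.02]
```

View pics/c3.png

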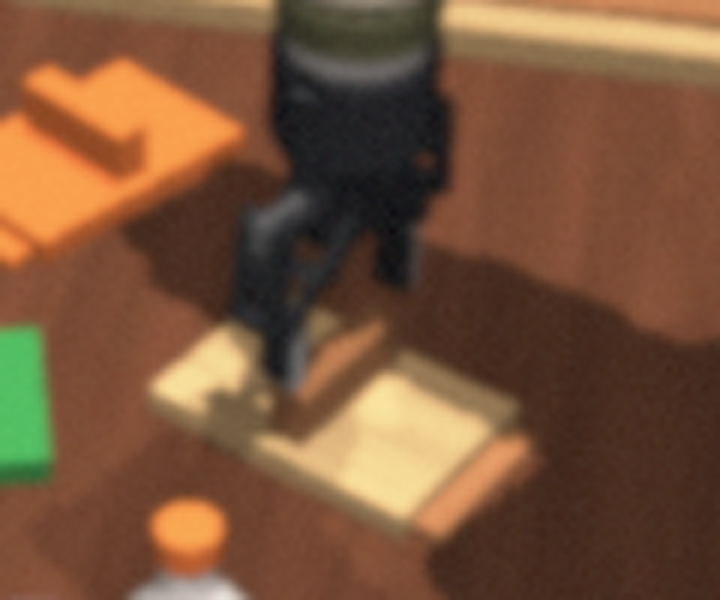

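The tips are just above the rib's top and bracket its ends. Descending slowly with a force check.

Call:
servo_tool --pt "0.2 -0.07 0 0 -1" --pt "0.2 0 0 0 -1" --pt "0.2 0 0 0 -1" --pt "0.2 0 0 0 -1" --pt "0.2 0 0 0 -1" --pt "0.2 0 0 0 -1" --pt "0.2 0 0 0 -1" --pt "0.2 0 0 0 -1" --pt "0 0 0 0 -1" --pt "0 0 0 0 -1"

```text
clock: 6.45
tcp_pos: [0.5507, -0.2391, 0.0243]
orientation: [0.691, 0.151, 0.691, -0.152]
wrist_force: [1.1, 1.1, 0.1]
finger_gap: 0.0857
```

Call:
servo_tool --pt "0.3 0 0 0 -1" --pt "0.3 0 0 0 -1" --pt "0.3 0 0 0 -1" --pt "0.3 0 0 0 -1" --pt "0.3 0 0 0 -1" --pt "0.2 0 0 0 -1" --pt "0 0 0 0 -1" --pt "0 0 0 0 -1" --pt "0 0 0 0 -1" --pt "0 0 0 0 -1"

```text
clock: 7.7
tcp_pos: [0.5508, -0.2391, 0.0074]
orientation: [0.691, 0.151, 0.691, -0.152]
wrist_force: [-0.4, 0.3, 0.1]
finger_gap: 0.0855
```

```bash
python3 - <<'E'
from h import *
q,b=np.load('poses.npy'); want([q[0],q[1],.006],q[2]+np.pi/2)
s=snap('side')
cv2.imwrite('pics/c4.png',cv2.resize(s['pixels'][130:210,300:396],(720,600),interpolation=cv2.INTER_CUBIC))
E
```

```text
t 7.70 tcp [ 0.5508 -0.2391  0.0074] gap 0.0855 F [-0.4  0.3  0.1] M [-0.08 -0.02  0.02]
tool x [ 0. -0. -1.] y ang 1.139
shift cm [0.14 0.01 0.02]
turn about tool x 0.001 j6 -0.11
shift cm after turning [0.14 0.01 0.02]
```

View pics/c4.png

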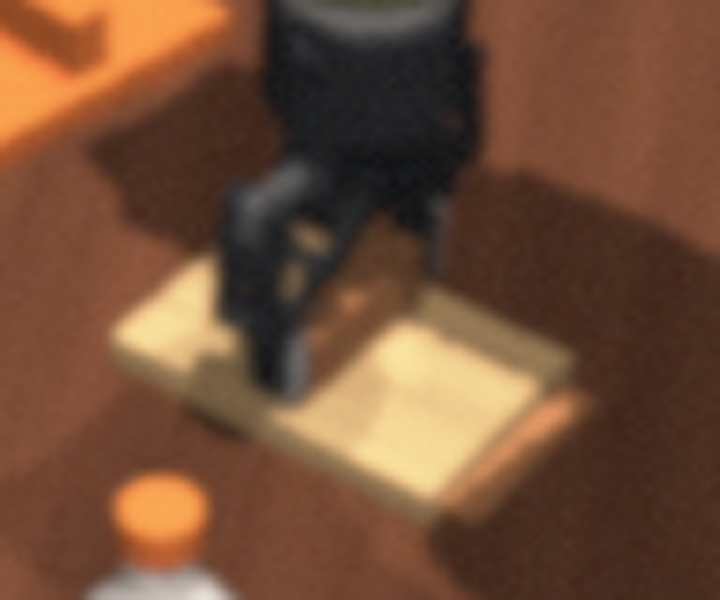

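Call:
servo_tool --pt "0 0 0 0 1" --pt "0 0 0 0 1" --pt "0 0 0 0 1" --pt "0 0 0 0 1" --pt "0 0 0 0 1" --pt "-0.5 0 0 0 1" --pt "-1 0 0 0 1" --pt "-2 0 0 0 1" --pt "-2 0 0 0 1" --pt "-2 0 0 0 1" --grip_force 40

```text
clock: 9.0
tcp_pos: [0.5504, -0.2391, 0.083]
orientation: [0.69, 0.151, 0.691, -0.152]
wrist_force: [-0.2, -1.2, -3.3]
finger_gap: 0.0791
```

```bash
python3 - <<'E'
from h import *
q,b=np.load('poses.npy'); want([q[0],q[1],.25],q[2]+np.pi/2)
s=snap('side')
cv2.imwrite('pics/c5.png',cv2.resize(s['pixels'][100:220,290:410],(600,600),interpolation=cv2.INTER_CUBIC))
print(b, T(b,[-155,0,0]))
E
```

```text
t 9.00 tcp [ 0.5504 -0.2391  0.083 ] gap 0.0791 F [-0.2 -1.2 -3.3] M [-0.02 -0.04  0.04]
tool x [-0.001 -0.    -1.   ] y ang 1.139
shift cm [-16.7    0.02   0.05]
turn about tool x 0.001 j6 -0.11
shift cm after turning [-16.7    0.02   0.05]
[ 0.54856978  0.25064117 -0.15815601] [[0.39550428 0.27505329 0.        ]]
```

View pics/c5.png

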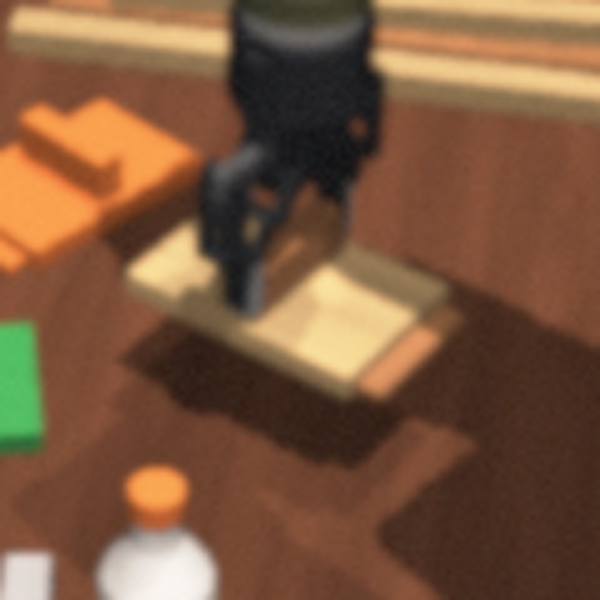

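The lid is held flat, gap 79 mm, load about 3 N. Next I lift it above glue height and cross to a spot behind the lip end.

Call:
servo_tool --pt "-2 0 0 0 1" --pt "-3 0 0 0 1" --pt "-3 0 0 0 1" --pt "-3 0 0 0 1" --pt "-2 1 -0.5 0 1" --pt "0 2 -1 0 1" --pt "0 2.5 -1.5 0 1" --pt "0 2.5 -1.5 0 1" --pt "0 2.5 -1.5 0 1" --pt "0 2.5 -1.5 0 1"

```text
clock: 10.3
tcp_pos: [0.5357, -0.0873, 0.2105]
orientation: [0.69, 0.151, 0.692, -0.151]
wrist_force: [0.2, -0.0, -2.0]
finger_gap: 0.0795
```

```bash
python3 - <<'E'
from h import *
q,b=np.load('poses.npy'); g=T(b,[-165,0,150])[0]; want(g,b[2]+np.pi/2)
s,R=st();a=np.arctan2(R[1,1],R[0,1]);plan(g*[1,1,0]+[0,0,.2],b[2]+np.pi/2-a,10,1)
E
```

```text
t 10.30 tcp [ 0.5357 -0.0873  0.2105] gap 0.0795 F [ 0.2 -0.  -2. ] M [ 0.02 -0.02 -0.01]
tool x [-0.003  0.001 -1.   ] y ang 1.14
shift cm [  6.12  26.8  -28.82]
turn about tool x -0.273 j6 0.12
shift cm after turning [  6.12  33.58 -20.53]
[[0.11, 2.68, -2.88, -0.027, 1], [0.11, 2.76, -2.81, -0.027, 1], [0.11, 2.83, -2.73, -0.027, 1], [0.11, 2.91, -2.65, -0.027, 1], [0.11, 2.98, -2.57, -0.027, 1], [0.11, 3.05, -2.49, -0.027, 1], [0.11, 3.11, -2.41, -0.027, 1], [0.11, 3.18, -2.32, -0.027, 1], [0.11, 3.24, -2.23, -0.027, 1], [0.11, 3.3, -2.15, -0.027, 1]]
```

Call:
servo_tool --pt "0 2.7 -2.9 -0.027 1" --pt "0 2.75 -2.8 -0.027 1" --pt "0 2.85 -2.7 -0.027 1" --pt "0 2.9 -2.65 -0.027 1" --pt "0.1 3.0 -2.55 -0.027 1" --pt "0.1 3.05 -2.5 -0.027 1" --pt "0.1 3.1 -2.4 -0.027 1" --pt "0.2 3.2 -2.3 -0.027 1" --pt "0.2 3.2 -2.2 -0.027 1" --pt "0.2 3.2 -2.1 -0.027 1"

```text
clock: 11.55
tcp_pos: [0.3868, 0.2746, 0.2017]
orientation: [0.704, 0.056, 0.706, -0.057]
wrist_force: [0.3, 0.3, -3.0]
finger_gap: 0.0791
```

```bash
python3 - <<'E'
from h import *
q,b=np.load('poses.npy'); g=T(b,[-165,0,90])[0]; want(g,b[2]+np.pi/2)
E
```

```text
t 11.55 tcp [0.3868 0.2746 0.2017] gap 0.0791 F [ 0.3  0.3 -3. ] M [ 0.04 -0.08  0.01]
tool x [-0.002 -0.001 -1.   ] y ang 1.411
shift cm [11.17  0.19 -0.13]
turn about tool x -0.002 j6 0.61
shift cm after turning [11.17  0.19 -0.13]
```

Call:
servo_tool --pt "2 0 -0.1 0 1" --pt "2 0 0 0 1" --pt "2 0 0 0 1" --pt "2 0 0 0 1" --pt "2 0 0 0 1" --pt "1.5 0 0 0 1" --pt "0 0 0 0 1" --pt "0 0 0 0 1" --pt "0 0 0 0 1" --pt "0 0 0 0 1"

```text
clock: 12.8
tcp_pos: [0.3887, 0.2738, 0.0889]
orientation: [0.705, 0.057, 0.704, -0.057]
wrist_force: [0.1, 0.4, -2.9]
finger_gap: 0.0793
```

```bash
python3 - <<'E'
from h import *
q,b=np.load('poses.npy'); g=T(b,[-165,0,61])[0]; want(g,b[2]+np.pi/2)
s=snap('side')
cv2.imwrite('pics/c6.png',cv2.resize(s['pixels'][210:400,230:420],(600,600),interpolation=cv2.INTER_CUBIC))
E
```

```text
t 12.80 tcp [0.3887 0.2738 0.0889] gap 0.0793 F [ 0.1  0.4 -2.9] M [-0.    0.05 -0.01]
tool x [ 0.001  0.    -1.   ] y ang 1.409
shift cm [ 2.79  0.23 -0.35]
turn about tool x -0.004 j6 0.61
shift cm after turning [ 2.79  0.23 -0.35]
```

View pics/c6.png

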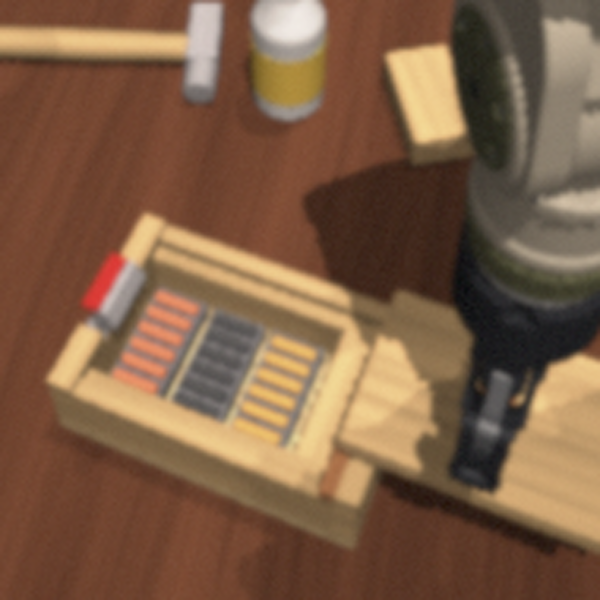

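The lid's +x end sits above the lip and end wall at (350,390). Lowering slowly to tilt it.

Call:
servo_tool --pt "0.3 0.2 -0.2 0 1" --pt "0.3 0 0 0 1" --pt "0.3 0 0 0 1" --pt "0.3 0 0 0 1" --pt "0.2 0 0 0 1" --pt "0.2 0 0 0 1" --pt "0.2 0 0 0 1" --pt "0.2 0 0 0 1" --pt "0.1 0 0 0 1" --pt "0 0 0 0 1"

```text
clock: 14.1
tcp_pos: [0.3856, 0.2763, 0.0682]
orientation: [0.705, 0.057, 0.705, -0.057]
wrist_force: [-7.5, 0.9, 9.1]
finger_gap: 0.0787
```

```bash
python3 - <<'E'
from h import *
q,b=np.load('poses.npy'); g=T(b,[-165,0,60])[0]; want(g,b[2]+np.pi/2)
E
```

```text
t 14.10 tcp [0.3856 0.2763 0.0682] gap 0.0787 F [-7.5  0.9  9.1] M [-0.03  0.83 -0.06]
tool x [-0.001  0.001 -1.   ] y ang 1.41
shift cm [ 0.82  0.04 -0.  ]
turn about tool x -0.003 j6 0.61
shift cm after turning [ 0.82  0.04 -0.  ]
```

Call:
servo_tool --pt "0.2 0 0 0 1" --pt "0.2 0 0 0 1" --pt "0.2 0 0 0 1" --pt "0.2 0 0 0 1" --pt "0.2 0 0 0 1" --pt "0 0 0 0 1" --pt "0 0 0 0 1" --pt "-1 0 0 0 1" --pt "-1 0 0 0 1" --pt "-1 0 0 0 1" --grip_force 40

```text
clock: 15.35
tcp_pos: [0.387, 0.2759, 0.0881]
orientation: [0.705, 0.057, 0.705, -0.057]
wrist_force: [0.6, 0.0, -3.3]
finger_gap: 0.0791
```

```bash
python3 - <<'E'
from h import *
q,b=np.load('poses.npy'); g=T(b,[-165,0,60])[0]; want(g,b[2]+np.pi/2)
s=snap('side'); cv2.imwrite('pics/c7.png',cv2.resize(s['pixels'][210:400,230:420],(600,600),interpolation=cv2.INTER_CUBIC))
E
```

```text
t 15.35 tcp [0.387  0.2759 0.0881] gap 0.0791 F [ 0.6  0.  -3.3] M [-0.02 -0.03 -0.05]
tool x [ 0.001  0.    -1.   ] y ang 1.409
shift cm [ 2.81  0.05 -0.15]
turn about tool x -0.004 j6 0.61
shift cm after turning [ 2.81  0.05 -0.15]
```

View pics/c7.png

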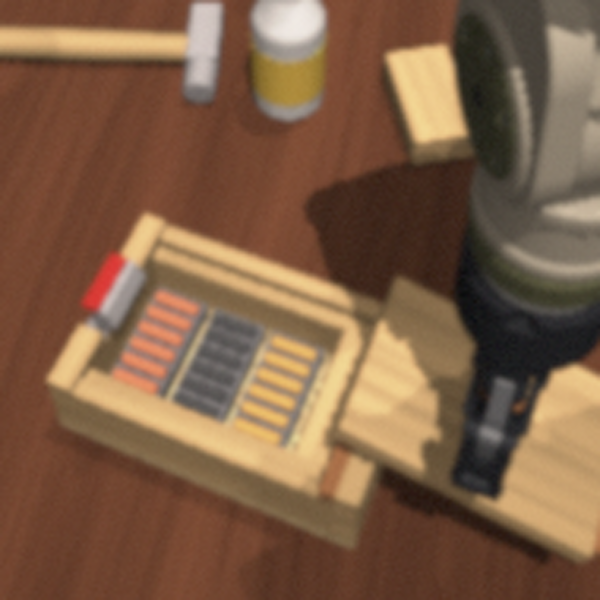

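The lid now tilts with its +x end up and its tongue end lower at (580,555). Lifting it over the case to measure the tilt.

Call:
servo_tool --pt "-2 0 0 0 1" --pt "-2 0 0 0 1" --pt "-2 0 1 0 1" --pt "0 0 3 -0.004 1" --pt "0 0 3 0 1" --pt "0 0 3 0 1" --pt "0 0 3 0 1" --pt "0 0 3 0 1" --pt "0 0 1.5 0 1" --pt "0 0 0 0 1"

```text
clock: 16.65
tcp_pos: [0.5597, 0.2479, 0.1469]
orientation: [0.705, 0.056, 0.705, -0.056]
wrist_force: [-0.8, -0.1, -2.8]
finger_gap: 0.0792
```

```bash
python3 - <<'E'
from h import *
q,b=np.load('poses.npy'); g=T(b,[10,0,150])[0]; want(g,b[2]+np.pi/2)
s=snap('side','s8.png'); cv2.imwrite('pics/c8.png',cv2.resize(s['pixels'][210:360,220:420],(800,600),interpolation=cv2.INTER_CUBIC))
t=snap('top','t8.png'); cv2.imwrite('pics/c8t.png',cv2.resize(t['pixels'][160:310,110:310],(800,600),interpolation=cv2.INTER_CUBIC))
E
```

```text
t 16.65 tcp [0.5597 0.2479 0.1469] gap 0.0792 F [-0.8 -0.1 -2.8] M [-0.05  0.1   0.08]
tool x [-0.001 -0.    -1.   ] y ang 1.412
shift cm [-0.31  0.1  -0.15]
turn about tool x -0.001 j6 0.44
shift cm after turning [-0.31  0.1  -0.15]
```

View pics/c8.png

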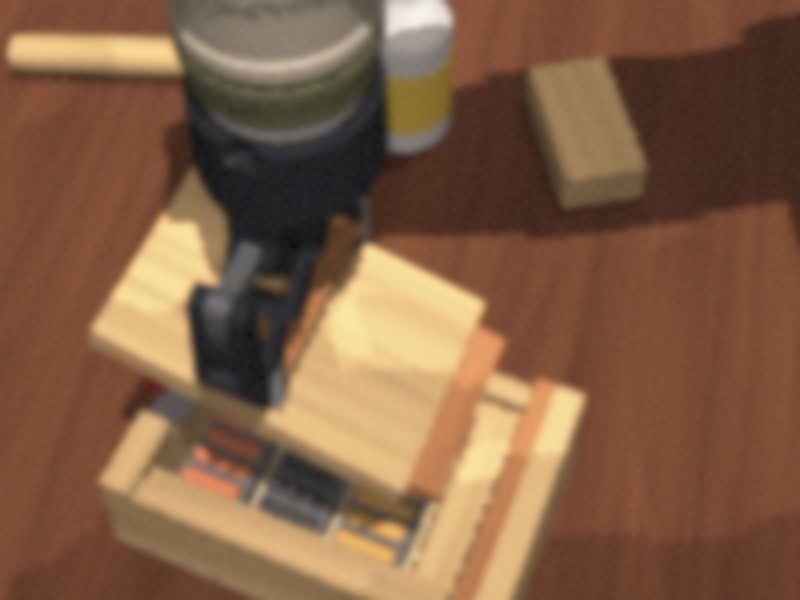

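View pics/c8t.png

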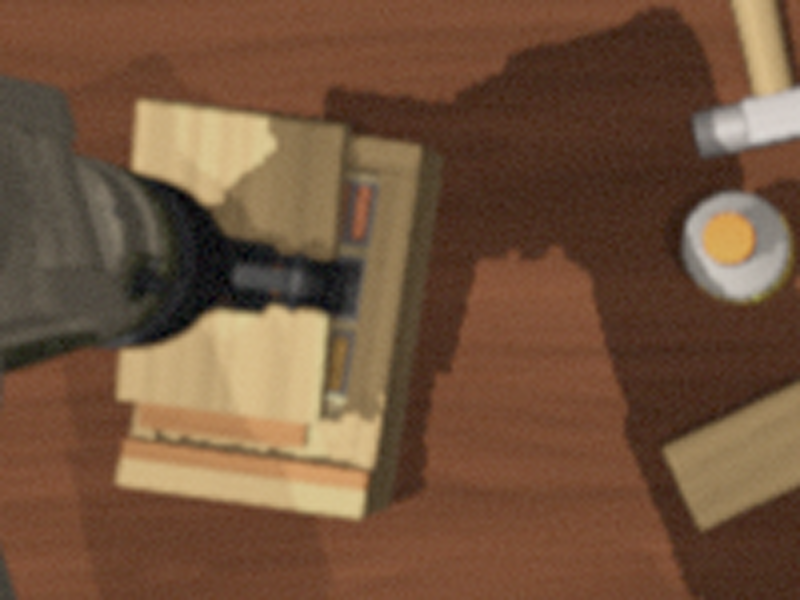

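```bash
cat >> h.py <<'E'
def T5(v,P):
    x,y,z,a,th=v; return Ro.from_euler('ZY',[a,-th]).apply(np.atleast_2d(P)/1000.)+[x,y,z]
def fit5(obs,x0):
    f=lambda v: np.concatenate([(proj(p,T5(v,M))-uv).ravel() for p,M,uv in obs])
    r=least_squares(f,x0,loss='soft_l1'); return r.x,f(r.x).reshape(-1,2)
def incase(b,X): 
    d=np.atleast_2d(X)-[b[0],b[1],0]; c,s=np.cos(b[2]),np.sin(b[2]); return np.c_[c*d[:,0]+s*d[:,1],-s*d[:,0]+c*d[:,1],d[:,2]]*1000
E
python3 - <<'E'
from h import *
q,b=np.load('poses.npy');t=snap('top');s=snap('side')
SM=[[75,50,14],[-75,50,14],[-75,-50,14],[-91,-42,6],[-91,42,6]];Su=np.array([(92,331),(402,488),(487,303),(506,340),(437,497)])/4+[220,210]
TM=[[75,50,14],[75,-50,14],[-75,50,14],[-75,-50,14],[-91,-42,6]];Tu=np.array([(137,98),(348,125),(116,402),(323,420),(305,445)])/4+[110,160]
v,r=fit5([(s,SM,Su),(t,TM,Tu)],[.56,.25,.14,b[2],.2])
print(v,np.degrees(v[4]));print(np.round(r,1).tolist());print('case: tongue, origin, pivot',incase(b,T5(v,[[-91,0,0],[0,0,0],[0,0,30]])))
S,R=st();print('tcp case',incase(b,S['tcp_pos']))
E
```

```text
[ 0.5676322   0.24512559  0.13901766 -0.15749884  0.24800428] 14.209598308351994
[[-0.3, -0.2], [0.4, 0.7], [-0.8, -0.4], [-0.4, -0.4], [0.8, 0.2], [0.9, 0.2], [-0.8, 0.1], [0.9, -1.5], [-1.0, 0.5], [0.0, 0.3]]
case: tongue, origin, pivot [[-68.52256507  -2.50243625 116.67991248]
 [ 19.69320189  -2.44446299 139.017663  ]
 [ 12.3291099   -2.44930249 168.09979025]]
tcp case [[  9.71997713  -0.63702107 147.26533007]]
```

Tilt is 14.2°, and the tongue tip is at about case (-68.5, -1.5, 117) mm. Lowering to just in front of the groove mouth.

Call:
servo_tool --pt "1 0.15 -0.3 0 1" --pt "1 0 -0.3 0 1" --pt "1 0 0 0 1" --pt "1 0 0 0 1" --pt "1 0 0 0 1" --pt "0.5 0 0 0 1" --pt "0.3 0 0 0 1" --pt "0 0 0 0 1" --pt "0 0 0 0 1" --pt "0 0 0 0 1"

```text
clock: 18.1
tcp_pos: [0.5539, 0.2507, 0.0897]
orientation: [0.705, 0.056, 0.705, -0.056]
wrist_force: [0.8, 0.0, -3.1]
finger_gap: 0.0792
```

```bash
python3 - <<'E'
from h import *
q,b=np.load('poses.npy'); g=T(b,[10,0,150])[0]; want(g,b[2]+np.pi/2); print(incase(b,st()[0]['tcp_pos']))
s=snap('side','s9.png'); cv2.imwrite('pics/c9.png',cv2.resize(s['pixels'][240:390,220:420],(800,600),interpolation=cv2.INTER_CUBIC))
t=snap('top','t9.png'); cv2.imwrite('pics/c9t.png',cv2.resize(t['pixels'][160:310,110:310],(800,600),interpolation=cv2.INTER_CUBIC))
E
```

```text
t 18.10 tcp [0.5539 0.2507 0.0897] gap 0.0792 F [ 0.8  0.  -3.1] M [-0.03  0.02  0.01]
tool x [ 0.001  0.    -1.   ] y ang 1.413
shift cm [-6.03 -0.09  0.48]
turn about tool x 0.0 j6 0.45
shift cm after turning [-6.03 -0.09  0.48]
[[ 5.27542832  0.94312762 89.65202475]]
```

View pics/c9.png

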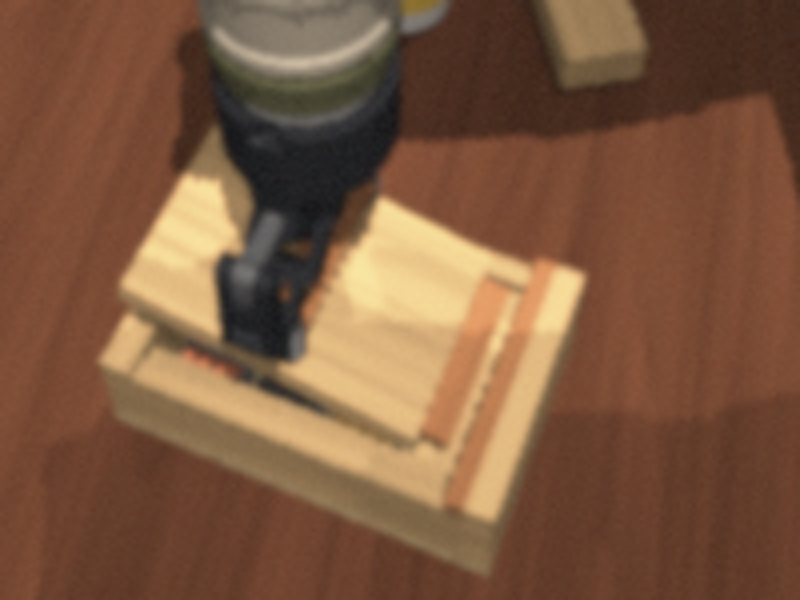

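View pics/c9t.png

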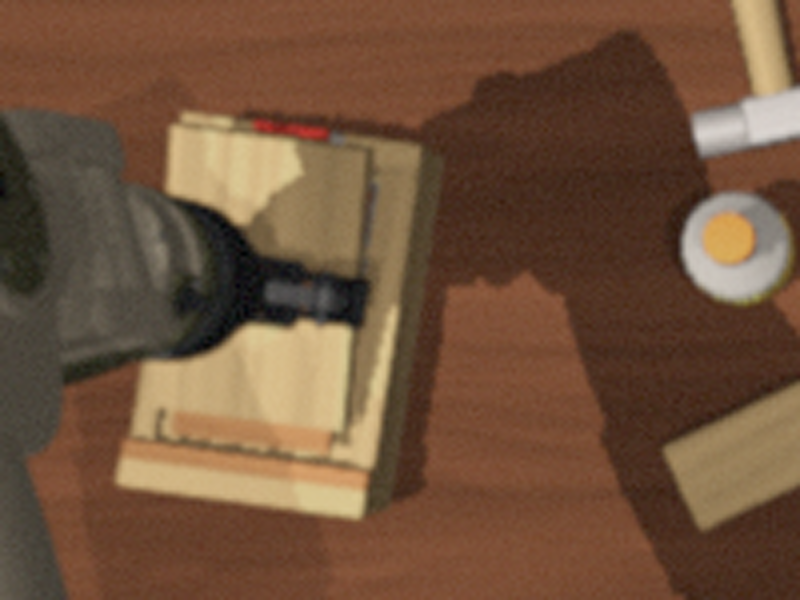

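```bash
python3 - <<'E'
from h import *
q,b=np.load('poses.npy');t=snap('top');s=snap('side')
SM=[[75,50,14],[-75,50,14],[-91,-42,6],[-91,42,6]];Su=np.array([(122,283),(413,435),(510,281),(440,441)])/4+[220,240]
TM=[[75,50,14],[75,-50,14],[-75,-50,14],[-91,-42,6],[-91,42,6]];Tu=np.array([(170,122),(370,147),(347,437),(329,453),(172,433)])/4+[110,160]
for o in ([(s,SM,Su),(t,TM,Tu)],[(s,SM,Su)],[(t,TM,Tu)]):
    v,r=fit5(o,[.56,.25,.08,b[2],.25])
    print(np.round(v,4),np.degrees(v[4]));print(np.round(r,1).tolist());print(np.round(incase(b,T5(v,[[-91,0,0],[0,0,0],[0,0,30]])),1).tolist())
E
```

```text
[ 0.5622  0.2472  0.0833 -0.1568  0.2466] 14.127763376041994
[[-0.9, -0.3], [0.4, -0.2], [-0.2, 0.8], [2.2, -0.2], [1.1, 0.4], [-0.5, 0.4], [-1.0, -1.9], [0.2, -0.1], [0.1, -0.2]]
[[-74.3, -1.4, 61.1], [14.0, -1.3, 83.3], [6.7, -1.3, 112.4]]
[ 0.5633  0.2432  0.0741 -0.1712  0.2199] 12.601852508895007
[[-0.3, -0.1], [-0.3, -0.4], [-0.3, 1.4], [1.6, -0.3]]
[[-73.0, -3.9, 54.3], [15.8, -5.1, 74.1], [9.2, -5.0, 103.4]]
[ 0.5608  0.2391  0.1119 -0.1655  0.2961] 16.96767143707389
[[0.1, -0.3], [-0.1, 0.4], [-0.4, -0.9], [0.8, 0.6], [-0.1, 0.1]]
[[-73.2, -8.9, 85.4], [13.9, -9.5, 111.9], [5.1, -9.4, 140.6]]
```

Tongue tip is at about (-74, -1, 60) mm, 14° tilt. Lowering until it just touches the shelf.

Call:
servo_tool --pt "0.3 0.05 0 0 1" --pt "0.3 0 0 0 1" --pt "0.2 0 0 0 1" --pt "0.1 0 0 0 1" --pt "0.1 0 0 0 1" --pt "0.1 0 0 0 1" --pt "0 0 0 0 1" --pt "0 0 0 0 1" --pt "0 0 0 0 1" --pt "0 0 0 0 1"

```text
clock: 19.55
tcp_pos: [0.5537, 0.2511, 0.0783]
orientation: [0.705, 0.056, 0.705, -0.056]
wrist_force: [0.2, 0.3, -3.4]
finger_gap: 0.0793
```

Call:
servo_tool --pt "0.05 0 0 0 1" --pt "0.05 0 0 0 1" --pt "0.05 0 0 0 1" --pt "0.05 0 0 0 1" --pt "0 0 0 0 1" --pt "0 0 0 0 1" --pt "0 0 0 0 1" --pt "0 0 0 0 1" --pt "0 0 0 0 1" --pt "0 0 0 0 1"

```text
clock: 20.8
tcp_pos: [0.5538, 0.2512, 0.0763]
orientation: [0.705, 0.056, 0.705, -0.056]
wrist_force: [-0.7, -1.2, -1.9]
finger_gap: 0.0792
```

```bash
python3 - <<'E'
from h import *
q,b=np.load('poses.npy'); want(T(b,[10,0,150])[0],b[2]+np.pi/2); print(incase(b,st()[0]['tcp_pos']))
s=snap('side','s10.png'); cv2.imwrite('pics/c10.png',cv2.resize(s['pixels'][240:390,220:420],(800,600),interpolation=cv2.INTER_CUBIC))
E
```

```text
t 20.80 tcp [0.5538 0.2512 0.0763] gap 0.0792 F [-0.7 -1.2 -1.9] M [-0.03  0.07  0.  ]
tool x [ 0. -0. -1.] y ang 1.413
shift cm [-7.37 -0.13  0.49]
turn about tool x 0.0 j6 0.45
shift cm after turning [-7.37 -0.13  0.49]
[[ 5.06514777  1.32854626 76.30430494]]
```

View pics/c10.png

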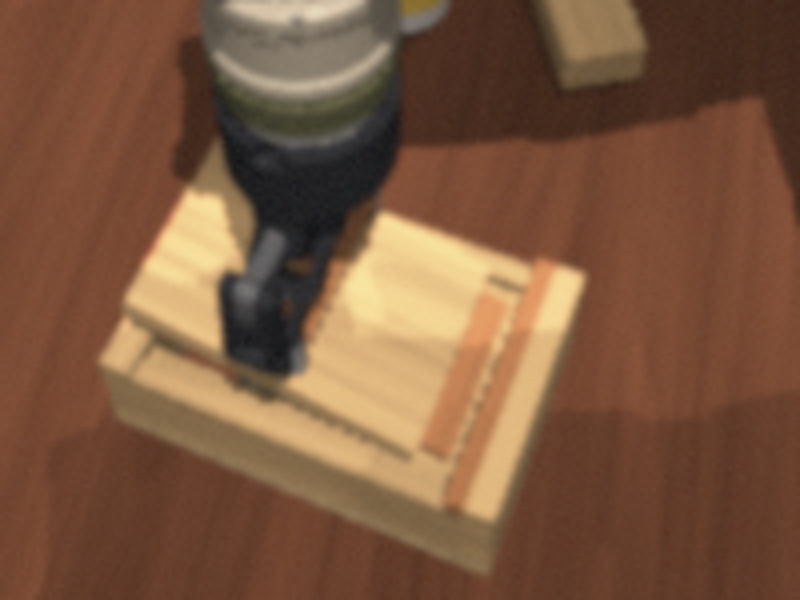

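Call:
servo_tool --pt "0.05 0 0 0 1" --pt "0.05 0 0 0 1" --pt "0.05 0 0 0 1" --pt "0 0 0 0 1" --pt "0 0 0 0 1" --pt "0 0 0 0 1" --pt "0 0 0 0 1" --pt "0 0 0 0 1" --pt "0 0 0 0 1" --pt "0 0 0 0 1"

```text
clock: 22.1
tcp_pos: [0.5544, 0.2511, 0.0753]
orientation: [0.705, 0.056, 0.704, -0.056]
wrist_force: [1.1, -1.5, 4.4]
finger_gap: 0.0793
```

```bash
python3 - <<'E'
from h import *
q,b=np.load('poses.npy'); want(T(b,[10,0,150])[0]); print(incase(b,st()[0]['tcp_pos']))
E
```

```text
t 22.10 tcp [0.5544 0.2511 0.0753] gap 0.0793 F [ 1.1 -1.5  4.4] M [-0.38  0.21  0.11]
tool x [ 0.001 -0.    -1.   ] y ang 1.413
shift cm [-7.47 -0.14  0.44]
[[ 5.66273843  1.37566225 75.27168064]]
```

Call:
servo_tool --pt "-0.1 -0.1 0 0 1" --pt "0 0 -0.1 0 1" --pt "0 0 -0.2 0 1" --pt "0 0 -0.2 0 1" --pt "0 0 -0.2 0 1" --pt "0 0 0 0 1" --pt "0 0 0 0 1" --pt "0 0 0 0 1" --pt "0 0 0 0 1" --pt "0 0 0 0 1"

```text
clock: 23.35
tcp_pos: [0.5462, 0.2513, 0.0755]
orientation: [0.705, 0.056, 0.705, -0.056]
wrist_force: [-0.9, 0.5, 0.7]
finger_gap: 0.079
```

```bash
python3 - <<'E'
from h import *
q,b=np.load('poses.npy'); want(T(b,[10,0,150])[0]); print(incase(b,st()[0]['tcp_pos']))
t=snap('top','t11.png'); s=snap('side','s11.png')
A=cv2.resize(t['pixels'][180:300,130:230],(500,600),interpolation=cv2.INTER_CUBIC);B=cv2.resize(s['pixels'][270:390,310:370],(300,600),interpolation=cv2.INTER_CUBIC)
cv2.imwrite('pics/c11.png',np.hstack([A,B]))
E
```

```text
t 23.35 tcp [0.5462 0.2513 0.0755] gap 0.0790 F [-0.9  0.5  0.7] M [ 0.21  0.42 -0.03]
tool x [-0.001 -0.    -1.   ] y ang 1.413
shift cm [-7.45 -0.03  1.24]
[[-2.48516169  0.23575666 75.49519272]]
```

View pics/c11.png

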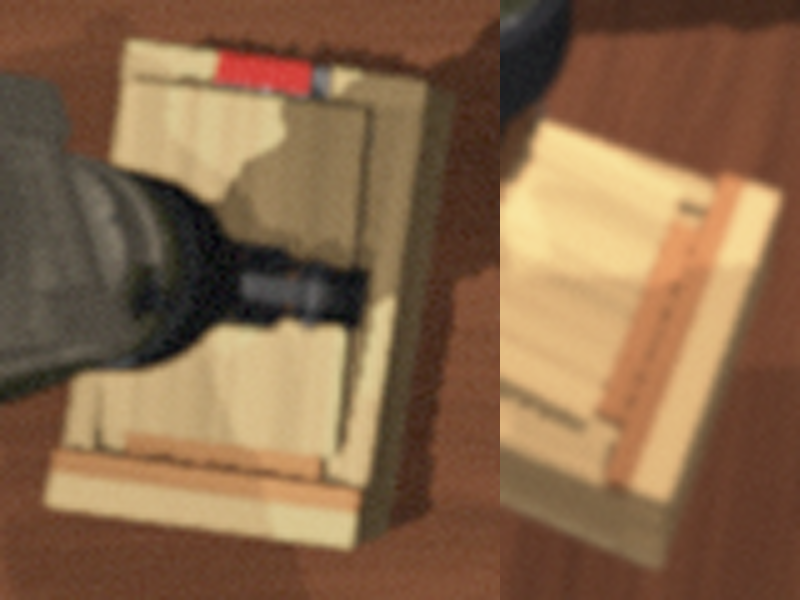

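The tongue sits centred and is just entering under the lip. Pushing on towards -x, about 9 mm.

Call:
servo_tool --pt "0 0 -0.15 0 1" --pt "0 0 -0.15 0 1" --pt "0 0 -0.15 0 1" --pt "0 0 -0.15 0 1" --pt "0 0 -0.1 0 1" --pt "0 0 -0.1 0 1" --pt "0 0 0 0 1" --pt "0 0 0 0 1" --pt "0 0 0 0 1" --pt "0 0 0 0 1"

```text
clock: 24.7
tcp_pos: [0.5386, 0.2525, 0.0757]
orientation: [0.705, 0.056, 0.705, -0.056]
wrist_force: [0.5, -0.3, -0.5]
finger_gap: 0.0794
```

```bash
python3 - <<'E'
from h import *
q,b=np.load('poses.npy'); want(T(b,[10,0,150])[0]); print(incase(b,st()[0]['tcp_pos']))
t=snap('top','t12.png'); s=snap('side','s12.png')
A=cv2.resize(t['pixels'][180:300,130:230],(500,600),interpolation=cv2.INTER_CUBIC);B=cv2.resize(s['pixels'][270:390,310:370],(300,600),interpolation=cv2.INTER_CUBIC)
cv2.imwrite('pics/c12.png',np.hstack([A,B]))
E
```

```text
t 24.70 tcp [0.5386 0.2525 0.0757] gap 0.0794 F [ 0.5 -0.3 -0.5] M [ 0.09  0.12 -0.  ]
tool x [-0. -0. -1.] y ang 1.413
shift cm [-7.43 -0.03  2.01]
[[-10.12919429   0.30970844  75.69788856]]
```

View pics/c12.png

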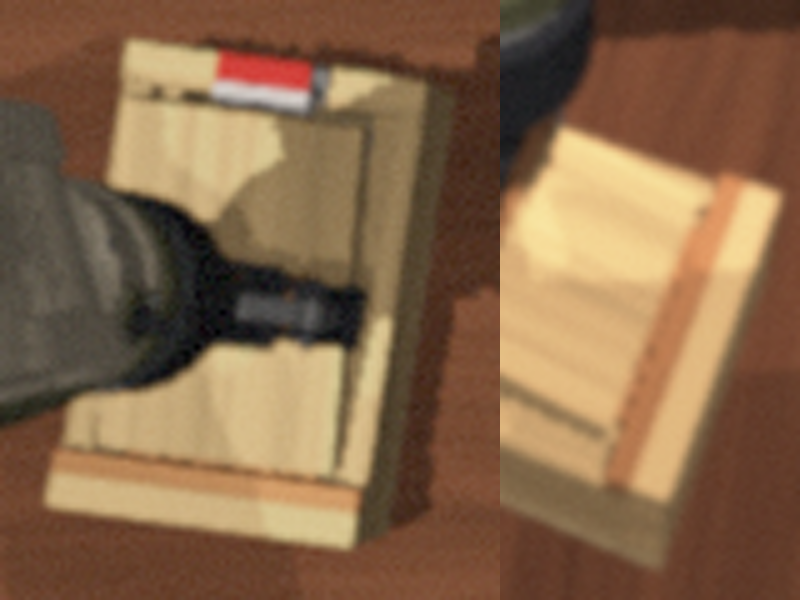

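The tongue has gone fully under the lip. Pushing a little more to feel the end wall.

Call:
servo_tool --pt "0 0 -0.1 0 1" --pt "0 0 -0.1 0 1" --pt "0 0 -0.1 0 1" --pt "0 0 0 0 1" --pt "0 0 0 0 1" --pt "0 0 0 0 1" --pt "0 0 0 0 1" --pt "0 0 0 0 1" --pt "0 0 0 0 1" --pt "0 0 0 0 1"

```text
clock: 26.05
tcp_pos: [0.5376, 0.2527, 0.0763]
orientation: [0.706, 0.056, 0.704, -0.056]
wrist_force: [4.9, -2.0, -0.7]
finger_gap: 0.0794
```

```bash
python3 - <<'E'
from h import *
q,b=np.load('poses.npy'); want(T(b,[10,0,150])[0]); print(incase(b,st()[0]['tcp_pos']))
E
```

```text
t 26.05 tcp [0.5376 0.2527 0.0763] gap 0.0794 F [ 4.9 -2.  -0.7] M [-0.37 -1.05 -0.06]
tool x [ 0.003 -0.001 -1.   ] y ang 1.412
shift cm [-7.36 -0.03  2.14]
[[-11.15557555   0.27411758  76.33631529]]
```

The tongue is home against the end wall: 5 N push, TCP at case x -11 as geometry predicts for 14°. Next I lower along the arc about the tongue tip.

Call:
servo_tool --pt "0.15 0 0.08 0 1" --pt "0.15 0 0.08 0 1" --pt "0.15 0 0.09 0 1" --pt "0.15 0 0.09 0 1" --pt "0.15 0 0.08 0 1" --pt "0 0 0 0 1" --pt "0 0 0 0 1" --pt "0 0 0 0 1" --pt "0 0 0 0 1" --pt "0 0 0 0 1" --grip_force 60

```text
clock: 27.3
tcp_pos: [0.5416, 0.2523, 0.0699]
orientation: [0.706, 0.056, 0.704, -0.056]
wrist_force: [3.8, -2.5, 6.3]
finger_gap: 0.0788
```

```bash
python3 - <<'E'
from h import *
q,b=np.load('poses.npy'); want(T(b,[10,0,150])[0]); print(incase(b,st()[0]['tcp_pos']))
t=snap('top','t13.png'); s=snap('side','s13.png')
A=cv2.resize(t['pixels'][180:300,130:230],(400,480),interpolation=cv2.INTER_CUBIC);B=cv2.resize(s['pixels'][270:390,240:340],(400,480),interpolation=cv2.INTER_CUBIC)
cv2.imwrite('pics/c13.png',np.hstack([A,B]))
E
```

```text
t 27.30 tcp [0.5416 0.2523 0.0699] gap 0.0788 F [ 3.8 -2.5  6.3] M [-0.38 -0.13  0.09]
tool x [ 0.004  0.    -1.   ] y ang 1.413
shift cm [-8.01 -0.05  1.74]
[[-7.09903835  0.56772755 69.87022478]]
```

View pics/c13.png

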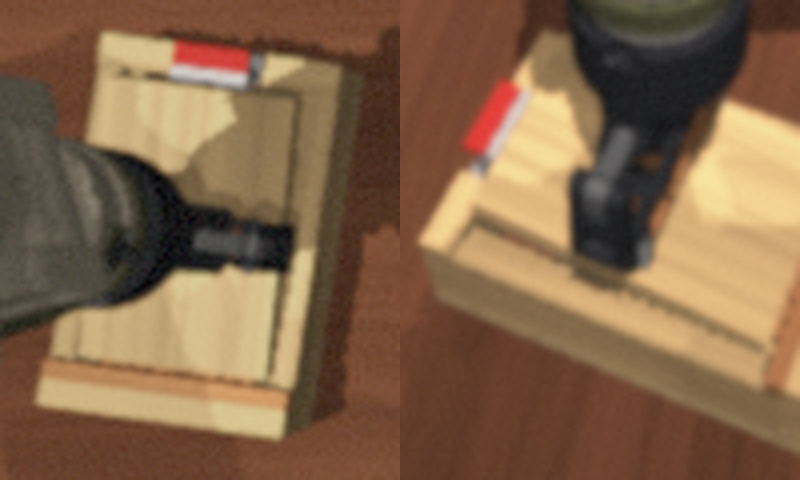

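Call:
servo_tool --pt "0.15 0 0.06 0 1" --pt "0.15 0 0.06 0 1" --pt "0.15 0 0.06 0 1" --pt "0.15 0 0.06 0 1" --pt "0.1 0 0.04 0 1" --pt "0.1 0 0.04 0 1" --pt "0 0 0 0 1" --pt "0 0 0 0 1" --pt "0 0 0 0 1" --pt "0 0 0 0 1" --grip_force 80

```text
clock: 28.65
tcp_pos: [0.5453, 0.252, 0.0626]
orientation: [0.707, 0.056, 0.703, -0.055]
wrist_force: [4.7, -2.6, 10.6]
finger_gap: 0.0788
```

```bash
python3 - <<'E'
from h import *
q,b=np.load('poses.npy'); want(T(b,[10,0,150])[0]); print(incase(b,st()[0]['tcp_pos']))
t=snap('top','t14.png'); s=snap('side','s14.png')
A=cv2.resize(t['pixels'][180:300,130:230],(400,480),interpolation=cv2.INTER_CUBIC);B=cv2.resize(s['pixels'][270:390,240:340],(400,480),interpolation=cv2.INTER_CUBIC)
cv2.imwrite('pics/c14.png',np.hstack([A,B]))
E
```

```text
t 28.65 tcp [0.5453 0.252  0.0626] gap 0.0788 F [ 4.7 -2.6 10.6] M [-0.31  0.04  0.01]
tool x [ 0.005  0.001 -1.   ] y ang 1.413
shift cm [-8.73 -0.07  1.39]
[[-3.46111977  0.85337035 62.58980938]]
```

View pics/c14.png

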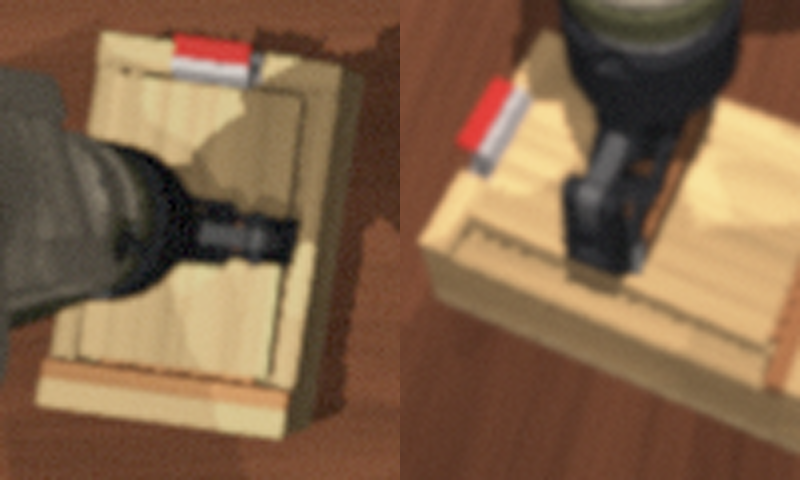

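The catch is being pushed out (red pad shifted outwards). Continuing down with a slight overtravel.

Call:
servo_tool --pt "0.15 0 0.05 0 1" --pt "0.15 0 0.05 0 1" --pt "0.15 0 0.05 0 1" --pt "0.15 0 0.05 0 1" --pt "0.15 0 0.03 0 1" --pt "0.15 0 0.02 0 1" --pt "0.15 0 0 0 1" --pt "0.1 0 0 0 1" --pt "0 0 0 0 1" --pt "0 0 0 0 1" --grip_force 80

```text
clock: 30.0
tcp_pos: [0.5487, 0.2516, 0.0542]
orientation: [0.708, 0.056, 0.702, -0.055]
wrist_force: [-1.6, -5.3, 27.4]
finger_gap: 0.0785
```

```bash
python3 - <<'E'
from h import *
q,b=np.load('poses.npy'); want(T(b,[10,0,150])[0]); print(incase(b,st()[0]['tcp_pos']))
t=snap('top','t15.png'); s=snap('side','s15.png')
A=cv2.resize(t['pixels'][180:300,130:230],(400,480),interpolation=cv2.INTER_CUBIC);B=cv2.resize(s['pixels'][270:390,240:340],(400,480),interpolation=cv2.INTER_CUBIC)
cv2.imwrite('pics/c15.png',np.hstack([A,B]))
E
```

```text
t 30.00 tcp [0.5487 0.2516 0.0542] gap 0.0785 F [-1.6 -5.3 27.4] M [-0.83  0.75  0.27]
tool x [ 0.008  0.001 -1.   ] y ang 1.413
shift cm [-9.57 -0.08  1.08]
[[-1.24324193e-03  1.00974700e+00  5.42139090e+01]]
```

View pics/c15.png

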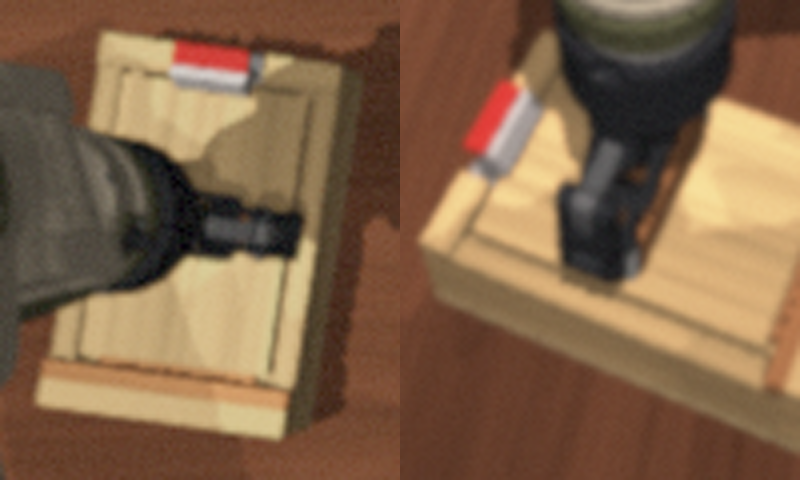

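The lid looks flat with the catch back at rest. Unloading, opening, then lifting straight up.

Call:
servo_tool --pt "-0.1 0 0 0 1" --pt "-0.1 0 0 0 1" --pt "0 0 0 0 -1" --pt "0 0 0 0 -1" --pt "0 0 0 0 -1" --pt "0 0 0 0 -1" --pt "0 0 0 0 -1" --pt "0 0 0 0 -1" --pt "-0.1 0 0 0 -1" --pt "-0.2 0 0 0 -1"

```text
clock: 31.35
tcp_pos: [0.5455, 0.2514, 0.0538]
orientation: [0.705, 0.056, 0.705, -0.056]
wrist_force: [-0.6, 0.0, -0.2]
finger_gap: 0.0854
```

```bash
python3 - <<'E'
from h import *
q,b=np.load('poses.npy'); want(T(b,[10,0,150])[0]); print(incase(b,st()[0]['tcp_pos']))
E
```

```text
t 31.35 tcp [0.5455 0.2514 0.0538] gap 0.0854 F [-0.6  0.  -0.2] M [ 0.02 -0.03 -0.01]
tool x [-0. -0. -1.] y ang 1.413
shift cm [-9.62 -0.03  1.31]
[[-3.12105251  0.24184647 53.81854576]]
```

Free of force, fingers fully open. Lifting off slowly, then clear, and back out of the view.

Call:
servo_tool --pt "-0.3 0 0 0 -1" --pt "-0.4 0 0 0 -1" --pt "-0.5 0 0 0 -1" --pt "-0.6 0 0 0 -1" --pt "-0.8 0 0 0 -1" --pt "-1.5 0 0 0 -1" --pt "-2.5 0 0 0 -1" --pt "-3 0 0 0 -1" --pt "-3 0 0 0 -1" --pt "-3 0 0 0 -1"

```text
clock: 32.6
tcp_pos: [0.5456, 0.2514, 0.2119]
orientation: [0.705, 0.056, 0.705, -0.056]
wrist_force: [-0.2, 0.3, 0.2]
finger_gap: 0.0856
```

Call:
servo_tool --pt "0 0 -2 0 -1" --pt "0 0 -2 0 -1" --pt "0 0 -2 0 -1" --pt "0 0 -2 0 -1" --pt "0 0 -2 0 -1" --pt "0 0 -2 0 -1" --pt "0 0 -1 0 -1" --pt "0 0 0 0 -1" --pt "0 0 0 0 -1" --pt "0 0 0 0 -1"

```text
clock: 33.85
tcp_pos: [0.4178, 0.2718, 0.2096]
orientation: [0.705, 0.056, 0.705, -0.056]
wrist_force: [-0.2, 0.0, -0.0]
finger_gap: 0.0853
```

```bash
python3 - <<'E'
from h import *
q,b=np.load('poses.npy'); want(T(b,[10,0,150])[0])
t=snap('top','t16.png'); s=snap('side','s16.png')
def big(p,x,y,w,h,kk):
    im=cv2.resize(p['pixels'][y:y+h,x:x+w],None,fx=kk,fy=kk,interpolation=cv2.INTER_CUBIC); im0=im.copy()
    def w2(pts,col):
        uv=((proj(p,pts)-[x,y]+.5)*kk-.5)
        cv2.polylines(im,[np.round(uv*8).astype(int)],True,col,1,cv2.LINE_AA,3)
    R=lambda x0,x1,y,z: [[x0,y,z],[x1,y,z],[x1,-y,z],[x0,-y,z]]
    w2(T(b,R(-75,75,50,62)),(255,0,0)); w2(T(b,R(-10,10,40,92)),(255,0,255)); w2(T(b,[[69,20,63.2],[69,-20,63.2]]),(0,255,0))
    return im0,im
a0,a=big(t,130,180,100,115,3.5);c0,c=big(s,235,270,140,115,3.2)
c=cv2.resize(c,(448,402));c0=cv2.resize(c0,(448,402));cv2.imwrite('pics/c16.png',np.hstack([a,c[:402]]) if a.shape[0]==402 else cv2.resize(np.hstack([cv2.resize(a,(350,402)),c]),(798,402)))
cv2.imwrite('pics/c16r.png',np.hstack([cv2.resize(a0,(350,402)),c0]))
for n in('glue','hammer','offcut'): print(n,[np.round(atz(t,r['location'],0),3) for r in models.pinpoint(n,t)[:1]])
E
```

```text
t 33.85 tcp [0.4178 0.2718 0.2096] gap 0.0853 F [-0.2  0.  -0. ] M [-0.01  0.   -0.01]
tool x [ 0. -0. -1.] y ang 1.412
shift cm [ 5.96 -0.02 14.25]
glue [array([0.574, 0.003, 0.   ])]
hammer [array([ 0.732, -0.003,  0.   ])]
offcut [array([ 0.457, -0.007,  0.   ])]
```

View pics/c16.png

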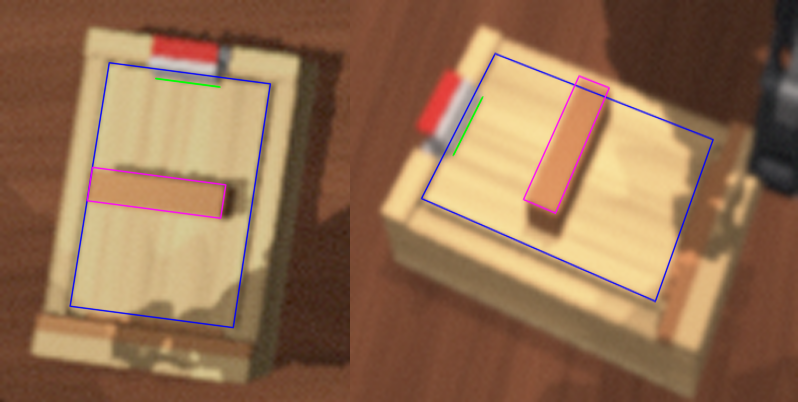

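View pics/c16r.png

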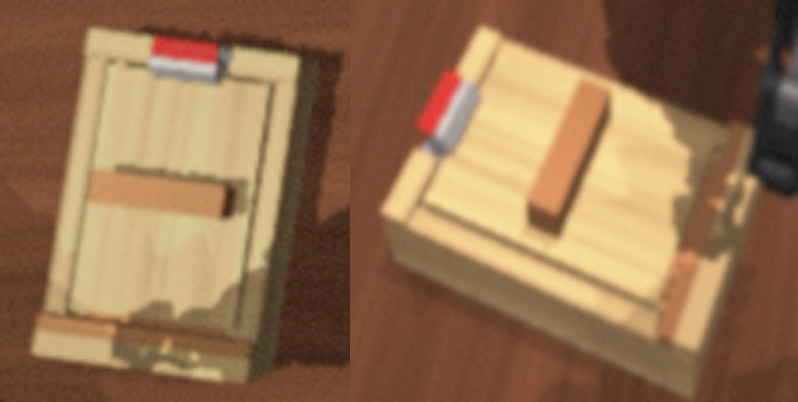

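The lid outline fits the seated prediction in both views. I'll compare the catch with its rest appearance at the start.

```bash
python3 - <<'E'
import cv2,numpy as np
rows=[]
for n,(x,y,w,h) in(('t',(165,180,40,30)),('s',(250,280,40,35))):
    r=[]
    for k in ({'t':'top0','s':'side0'}[n],n+'14',n+'16'):
        im=cv2.imread(f'pics/{k}.png')[y:y+h,x:x+w]; r.append(cv2.resize(im,(260,220),interpolation=cv2.INTER_CUBIC))
    rows.append(np.hstack(r))
cv2.imwrite('pics/c17.png',np.vstack(rows))
E
```

```text
(no output)
```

View pics/c17.png

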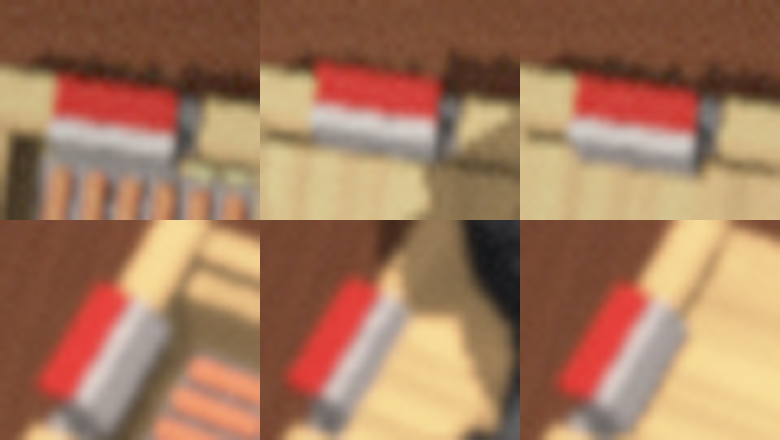

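The catch at the end (right) sits exactly where it was at rest (left); the middle shows it pushed out. The lid is flat under it and the bystanders haven't moved, so I'm handing in.

```bash
python3 -c "
from workcell import order; print(order.hand_in())"
```

```text
the job is handed in; nothing more can be done
None
```

The case is closed: the lid lies flat on its ledges with the tongue under the lip, and the catch has snapped back over its end. I handed the job in at about 34 s of the 58 s allowed; no verdict is reported.

- **How it was done:** The tool can only turn about its vertical axis. I gripped the rib by its two ends and tilted the lid to about 14° by lowering its free end onto the outer edge of the case's groove end. I slid the tongue along the shelf to the end wall, where it pushed back with about 5 N. I then lowered the lid until the catch was pushed out and sprang back, with about 27 N at the wrist. After that I opened the gripper and backed away.
- **Last checks:** In both views the lid matches the seated outline, and the catch looks the same as at the start. The glue bottle, hammer and offcut are within about 3 mm of where they began, and the wrist force reads about zero with the gripper clear.
- **What disagreed:** While the lid was held tilted, fits from a single camera differed by several millimetres and a few degrees, and put the tongue up to about 9 mm off centre sideways. I relied on the two-camera fit, the tool's measured position and the contact forces. In the last overlay the catch nose looked 1 to 2 mm short of its predicted line. Comparing it with the start picture showed it at rest, so I put that down to calibration.

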